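# Nip up the sunk adjuster behind the guard of a flow-control unit

## Robot

A 6-joint arm with a two-finger parallel gripper is mounted at the origin on a cart in front of the work surface, level with it; the furniture and walls round the work are solid. World frame = base frame: x ahead of the robot, y to its left, z up, the work surface at z = 0. Lengths are in mm, angles in rad, forces in N, time in s.
With the tool pointing down it reaches from about 350 to 975 mm from the base axis. Payload 7.1 kg.
Tool frame: the origin (TCP) lies between the finger pads; the fingertips stand 19 mm ahead of it and the grasp point (between the pads) is the TCP (ctrl.tcp_to_tips is the distance from the TCP to the fingertips, in mm); z points along the fingers, y is the line along which they close (so a half turn about z gives the same grasp; the last joint's range is limited). The gripper opens to 88 mm and grips with 3 to 60 N. Pads are 20 mm wide; open, the fingers measure 115 mm over their backs; the gripper's body (75 mm by 178 mm) begins 61 mm behind the grasp point.
Start: joints at [-1.237, 0.423, 1.63, -0, 1.089, -0.019], TCP at [215.971, -586.482, 241.675] pointing down, gripper open.
Joint ranges: [-3, 3], [-0.9, 2.11], [0.09, 2.58], [-1.31, 4.45], [0.11, 2.69], [-2.54, 2.54]. Speed limits (rad/s): [2.39, 2.39, 3.01, 3.14, 3.14, 3.14].

## Interface

Orientations are given as a rotation vector (axis times angle).
In Python, from workcell import status, optics, ctrl gives the robot as it stands. The module is installed in compiled form; this text tells all that it offers.
- The arm moves only by the shell command python3 -m inch 'ROWS'. ROWS is JSON, a list that holds one entry, the list of rows, each a list of 7 numbers: the shift along the tool's x, y, z in mm, then the turn, a rotation vector about the tool's x, y, z in rad, then the opening in per cent of the stroke, from 0 (shut) to 100 (fully open). A call has 1 to 20 rows; each row is the pose to reach, as a shift and turn from the pose commanded when the call began, along the tool's axes at that moment; what a row does not reach only later rows make up. A row lasts 1/10 s, in which the tool goes at most 50 mm and 8.59 degrees, less where a joint would pass 70% of its speed; a pose out of reach is approached as far as the arm can. A call with a gripper value outside its range is refused whole. The fingers move at their own pace and stop on an object; the grip force is fixed at half the most. Time passes only in rows, so rows that repeat a pose let the fingers close. It gives the time, the measured TCP pose, the force, the opening and the grip force at its end, in the units of the state.
- status.get_obs(): the state, without advancing time (a new reading comes with each control period).
- optics.get_image(name): name is "scene" or "top" or "wrist"; returns a dict with "frame" (400x640x3 uint8, red, green, blue), "fx", "fy", "cx", "cy" (pixels), "rvec" (rotation vector, rad) and "tvec" (3), from world to camera coordinates, as OpenCV has them; the wrist camera has in their place "hand_eye" (4x4, takes a point from camera to tool coordinates, whose origin is the TCP and whose axes are the flange's). Camera axes: x right, y down, z forward; pixel columns grow to the right and rows downward; lengths in mm; the calibration is good to about 2 mm. A picture is of the moment at which its call begins: read the wrist's pose just before it. There is no depth.
- ctrl.close_job(): hands the job in; it is judged then, once.
The state is a dict: "t": time; "qpos": joint angles; "qvel": joint speeds; "joint_torque": joint torques, N m; "ee_pos": TCP position; "orientation": TCP orientation; "ft_force": force on the tool from outside, world axes, zero at the start; "moment": the same for the moment, N m; "width": finger opening in mm; "grasp_force": force on a finger pad.
Only numpy, scipy, OpenCV 4.12 (cv2) and the standard library are available. Lean on these libraries where they do the work, as an engineer would, in place of code of your own. Each camera call takes 0.05 s, during which the arm holds its last target. There are 200 camera calls.

## Task

Take the setting key out of its stand, pass it through the small round opening in the unit's guard plate and feel for the slot of the adjuster sunk behind it. Turn the adjuster clockwise until it comes up against its stop, nip it up about 10 degrees more without forcing it, then draw the key out and hang it back upright in the stand. Press and turn gently and leave the things around alone.

Things in the scene. Friction and masses are not known exactly. Their poses are not given: they have to be found in the camera images.
- key_handle (a point): Centre of the setting key's flat black handle, half-way up: 30 mm wide (key x), 10 mm thick (key y, grip across it), 48 mm tall. Below it a collar 34 mm across and 6 mm thick, its underside 30 mm below this point, then a 10 mm shaft ending in a flat blade. The key hangs upright, z up, about 0.12 kg, its yaw differing from start to start.
- key_tip (a point): Middle of the end edge of the key's screwdriver blade, its lowest point, 102 mm below the centre of the handle and 72 mm below the collar's underside. Same axes as the handle: the blade is 18 mm wide along key x (in the plane of the handle) and 3 mm thick along key y, with a round 18 mm shoulder from 11 mm above its end tapering up to the shaft.
- stand_hole (a point): Centre of the 28 mm round hole in the top of the key stand, a fixed aluminium bridge 80 x 70 mm on top, at its upper face 85 mm above the bench. The key hangs in it by its collar, which lies flat on this face; the handle's centre is then 30 mm above this point.
- guard_opening (a point): Centre of the 24 mm round opening in the 6 mm steel guard plate on top of the grey flow-control unit (fixed hollow box, 120 mm along x, 100 mm along y, z up), at the plate's upper face, 80 mm above the bench. The adjuster sits straight below it, its slotted face 28 to 40 mm below this point; how deep exactly is not measured.
- flow_unit: The unit; origin under its centre, on the adjuster's axis. The adjuster is a disc with a slot 6.4 mm wide, 6 mm deep, longer than the blade. The slot starts 0 to 0.65 rad counter-clockwise (from above) of the unit's x axis, not measured. Press the blade on the face and turn: lined up (sideways within 1.7 mm) it drops in and the press force falls off.
- adjuster_axis (a point): Fixed point on the unit's floor, 75 mm below the opening, on the adjuster's axis. The adjuster is sprung: it gives at 1.8 N and bottoms, rigid, 5 mm deeper at 4.8 N. It turns (0.04 N m) 0.25 to 0.4 rad clockwise to its stop, where the slot lies within 0.22 rad of the unit's x axis. The blade has up to 0.2 rad of play in the slot either way.
- adjuster_seat (a joint): How far the adjuster is nipped up past its stop (rad, clockwise from above). Reads 0 until the adjuster comes against the stop; from there it turns on under a stiff load (0.12 N m, plus 0.25 N m per rad) and stays there when let go. Wanted: about 10 degrees, 0.17. Less than 0.08 is slack, more than 0.30 is forced.
- insert_slip (a joint): How far the adjuster's insert has been pushed down out of its seat in the unit (m); 0 as long as the press on the adjuster stays under about 15 N. It must not move: more than 0.001 is damage.
- setting_key: The whole key; origin at the middle of the blade's end edge, the same point and axes as the tip.
- masking_tape: Blue roll of masking tape lying flat, about 84 x 105 x 48 mm, bystander; origin under it.
- axle: Turned steel axle shaft standing on end, 46 mm thick and 229 mm tall, bystander; origin at the centre of its underside.
- bearing_carton: Small orange bearing carton, 54 x 54 x 25 mm, bystander; origin at the centre of its underside.
There are look-alikes about, which are no part of the job. What is meant by the setting_key is not white, and is the larger of those in its own colour.

How it is judged:
By the outcome, as a careful person would: the job done as asked, in the order asked, and still so for the second after the job is handed in, with the robot touching nothing.
It also fails if it takes over 64 s, if anything falls off the work surface, if the arm or the gripper's body presses on something with over 40 N, if the wrist force passes 120 N, or if a joint passes its speed limit or range.

## Working session

There is one attempt and no reset: what is moved stays moved. The work goes in short steps, Python scripts to look and compute and a shell command to move; the robot and the scene stay as the last step left them, time stands still between calls to the robot, and variables do not carry over. Pictures are saved under pics/ and viewed, at most 10 in all, crops included, and the job is handed in when it is done.

```bash
mkdir -p pics; cat > h.py <<'E'
import numpy as np, cv2
from scipy.spatial.transform import Rotation as R
from workcell import status, optics, ctrl
def cam(name):
    o=status.get_obs(); d=optics.get_image(name)
    if 'hand_eye' in d:
        H=np.array(d['hand_eye']); Rt=R.from_rotvec(o['orientation']).as_matrix()
        A=Rt@H[:3,:3]; c=Rt@H[:3,3]+np.array(o['ee_pos'])
    else:
        Rw=R.from_rotvec(np.array(d['rvec']).ravel()).as_matrix(); A=Rw.T; c=-A@np.array(d['tvec']).ravel()
    d['A']=A; d['c']=c; return d
def ray(d,u,v):
    return d['A']@np.array([(u-d['cx'])/d['fx'],(v-d['cy'])/d['fy'],1])
def onz(d,u,v,z):
    r=ray(d,u,v); return d['c']+r*(z-d['c'][2])/r[2]
def proj(d,p):
    q=d['A'].T@(np.array(p,float)-d['c']); return q[0]/q[2]*d['fx']+d['cx'],q[1]/q[2]*d['fy']+d['cy']
def tri(d1,p1,d2,p2):
    a,b=ray(d1,*p1),ray(d2,*p2); s=np.linalg.lstsq(np.c_[a,-b],d2['c']-d1['c'],rcond=None)[0]
    x,y=d1['c']+a*s[0],d2['c']+b*s[1]; return (x+y)/2,np.linalg.norm(x-y)
def save(d,f): cv2.imwrite('pics/'+f,d['frame'][:,:,::-1])
E
python3 - <<'E'
from h import *
import pickle
for n in('scene','top'):
    d=cam(n);save(d,n+'1.png');pickle.dump(d,open(n+'.pkl','wb'));print(n,d['c'],d['fx'],d['A'].round(2).tolist())
o=status.get_obs();print(o)
E
```

```text
scene [123.51656361 609.96521439 570.31585531] 434.8631165688402 [[-0.85, -0.28, 0.45], [-0.53, 0.44, -0.72], [0.0, -0.85, -0.52]]
top [ 407.75685905  -74.79062447 1436.99385054] 503.18433651561423 [[-0.03, -0.99, 0.11], [-1.0, 0.03, -0.0], [-0.0, -0.11, -0.99]]
{'t': 0.1, 'qpos': array([-1.23701793e+00,  4.23738231e-01,  1.63061237e+00, -2.97650708e-06,
        1.08860097e+00, -1.90161174e-02]), 'qvel': array([-0.00044581, -0.00090731, -0.00359623, -0.00076114, -0.00047784,
        0.00094922]), 'joint_torque': array([ 7.20069929e-04, -5.45612276e+01, -2.74324930e+01,  6.45223469e-02,
        1.87923666e-02, -3.69001282e-05]), 'ee_pos': array([ 215.80831901, -586.04994999,  240.99624091]), 'orientation': array([-3.09152109e+00, -5.51065566e-01,  3.38502042e-04]), 'ft_force': array([ 0.59519818,  0.64022267, -0.32662708]), 'moment': array([ 0.02647555, -0.04150103, -0.05030948]), 'grasp_force': 0.0, 'width': 88.11195084072311}
```

View pics/scene1.png

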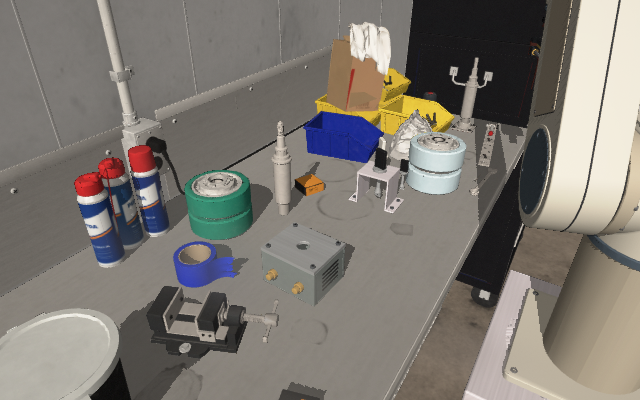

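View pics/top1.png

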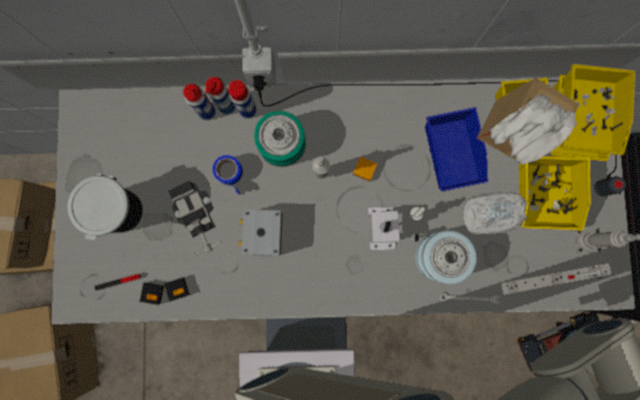

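Scene view: the grey unit is at about (305,260) with the stand and black key handle at (382,155). Top view: unit plate at (263,232), stand at (385,228), axle at (320,165), carton at (365,169) and tape at (228,169). I'll zoom in on the stand and unit.

```bash
python3 - <<'E'
from h import *
import pickle
s=pickle.load(open('scene.pkl','rb'));t=pickle.load(open('top.pkl','rb'))
c=lambda d,x,y,w,h,k:cv2.resize(d['frame'][y:y+h,x:x+w,::-1],(w*k,h*k),interpolation=cv2.INTER_CUBIC)
a=c(s,330,125,100,100,4);b=c(t,360,190,100,75,4);e=c(t,230,200,100,75,4);f=c(s,255,215,100,100,3)
C=np.zeros((600,800,3),np.uint8);C[:400,:400]=0
C[:300,:400]=cv2.resize(a,(400,400))[50:350];C[:300,400:]=b;C[300:,400:]=e;C[300:,:300]=f
cv2.imwrite('pics/crop1.png',C)
print(onz(t,263,232,80),onz(t,385,228,85),onz(t,390,227,139),proj(s,onz(t,385,228,85)))
E
```

```text
[481.62774274  79.48380139  80.        ] [ 483.55897403 -249.01531535   85.        ] [ 482.77439255 -255.05246791  139.        ] (np.float64(378.74636601527783), np.float64(170.12945224441174))
```

View pics/crop1.png

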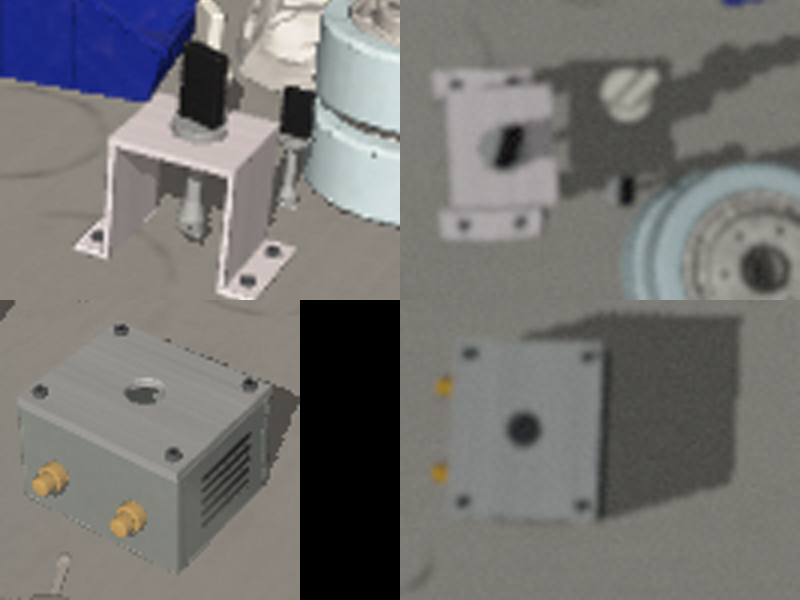

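The crop shows the large black key hanging in the stand, at crop (507,147), with small black and white look-alikes beside it. The unit's opening is at crop (523,430), which is top pixel (260.8,232.5).

```bash
cat >> h.py <<'E'
def go(p=None,yaw=None,o=None):
    "tool-axis shift+turn to reach world p with tool x axis at world yaw, pointing down"
    o=o or status.get_obs(); Rt=R.from_rotvec(o['orientation']); P=np.array(o['ee_pos'])
    x=Rt.as_matrix()[:,0]; y0=np.arctan2(x[1],x[0])
    if yaw is None: yaw=y0
    G=R.from_euler('z',yaw)*R.from_rotvec([np.pi,0,0])
    p=P if p is None else np.array(p,float)
    print('pos',P.round(1),'yaw %.3f'%y0,'F',np.array(o['ft_force']).round(1),'t',o['t'],'w %.1f'%o['width'])
    print('  d',Rt.inv().apply(p-P).round(2),(Rt.inv()*G).as_rotvec().round(4))
E
python3 - <<'E'
from h import *
d=cam('wrist');print(np.array(d['hand_eye']).round(3).tolist(),d['fx'],d['cx'],d['cy'])
go([483,-250,340],0)
t=cam('top');print(onz(t,260.8,232.5,80),onz(t,486.5-100,226.5,90))
E
```

```text
[[-0.0, -0.965, -0.262, 71.306], [1.0, -0.0, -0.001, 0.612], [0.0, -0.262, 0.965, -141.169], [0.0, 0.0, 0.0, 1.0]] 308.8768156057247 323.0769132963043 199.1410225866968
pos [ 215.8 -586.1  241.1] yaw 0.353 F [-0.5  0.4 -0.6] t 0.15 w 87.6
  d [ 366.85 -223.25  -98.65] [-1.100e-03  2.000e-04  3.528e-01]
[480.4350154  85.4325343  80.       ] [ 487.18921844 -252.54762802   90.        ]
```

```bash
python3 -m inch '[[[0,0,-99,0,0,0,100],[0,0,-99,0,0,0,100],[367,-223,-99,0,0,0.35,100],[367,-223,-99,0,0,0.35,100],[367,-223,-99,0,0,0.35,100],[367,-223,-99,0,0,0.35,100],[367,-223,-99,0,0,0.35,100],[367,-223,-99,0,0,0.35,100],[367,-223,-99,0,0,0.35,100],[367,-223,-99,0,0,0.35,100],[367,-223,-99,0,0,0.35,100],[367,-223,-99,0,0,0.35,100],[367,-223,-99,0,0,0.35,100],[367,-223,-99,0,0,0.35,100]]]'
python3 - <<'E'
from h import *
import pickle
go([483,-250,340],0)
d=cam('wrist');save(d,'w1.png');pickle.dump(d,open('w1.pkl','wb'))
print(proj(d,[483,-250,85]),proj(d,[483,-250,139]))
E
```

```text
t: 1.6
ee_pos: [482.7, -251.2, 340.5]
orientation: [3.141, 0.003, -0.001]
ft_force: [0.4, -0.4, -0.1]
width: 88.0
grasp_force: 0.0
pos [ 482.7 -251.2  340.5] yaw 0.002 F [ 0.4 -0.4 -0.1] t 1.6 w 88.0
  d [ 0.35 -1.18  0.54] [0.0001 0.0005 0.002 ]
(np.float64(321.768904793902), np.float64(171.80554684825816)) (np.float64(321.5692536914802), np.float64(180.27825621766368))
```

View pics/w1.png

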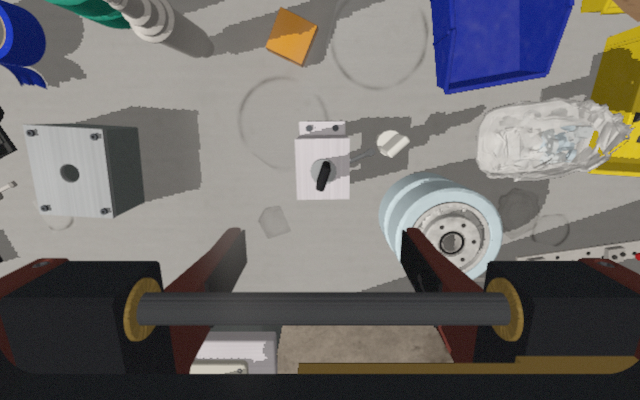

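The wrist view shows the key handle at (323,176) in the stand and the unit's opening at (69,173).

```bash
python3 - <<'E'
from h import *
import pickle
d=pickle.load(open('w1.pkl','rb'));f=d['frame']
C=np.zeros((600,800,3),np.uint8)
C[:,:400]=cv2.resize(f[140:206,300:344,::-1],(400,600),interpolation=cv2.INTER_CUBIC)
C[:440,400:]=cv2.resize(f[115:225,15:115,::-1],(400,440),interpolation=cv2.INTER_CUBIC)
cv2.imwrite('pics/crop2.png',C)
g=f.astype(int).max(2)
def blob(x0,y0,x1,y1,th):
    m=(g[y0:y1,x0:x1]<th).astype(np.uint8)
    cs,_=cv2.findContours(m,cv2.RETR_EXTERNAL,cv2.CHAIN_APPROX_NONE)
    c=max(cs,key=cv2.contourArea);M=cv2.moments(c)
    return M['m10']/M['m00']+x0,M['m01']/M['m00']+y0,cv2.contourArea(c),cv2.minAreaRect((c+[x0,y0]).astype(np.float32)),c[:,0]+[x0,y0]
b=blob(305,155,345,198,50);print(b[:4])
h=blob(50,155,90,190,75);print(h[:4],onz(d,h[0],h[1],80),onz(d,h[0],h[1],74))
E
```

```text
(323.09547738693465, 175.61976549413734, 199.0, ((323.2188415527344, 175.59963989257812), (8.649974822998047, 28.813364028930664), 17.35402488708496))
(70.15748792270531, 172.31980676328502, 172.5, ((70.1199951171875, 172.3400115966797), (17.799999237060547, 13.200000762939453), 36.869895935058594)) [480.83473335  81.33498516  80.        ] [479.73817468  86.30844744  74.        ]
```

View pics/crop2.png

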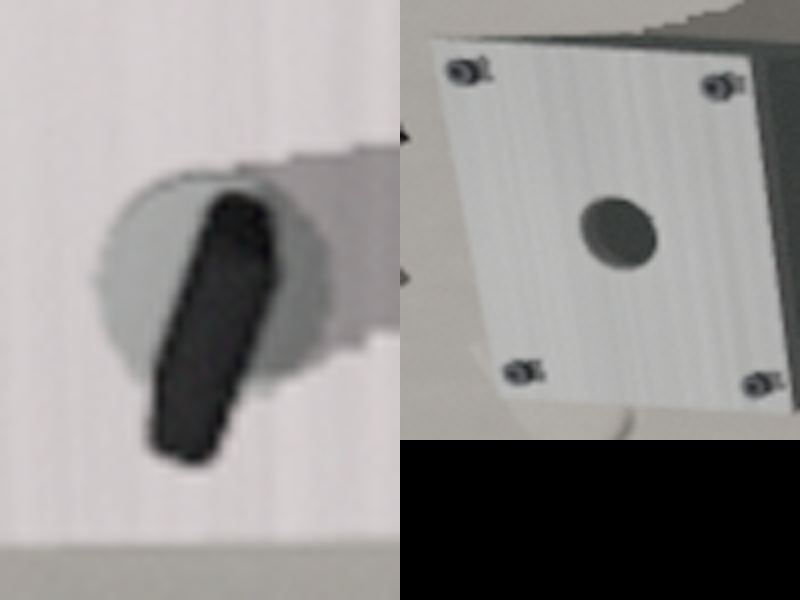

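Left crop (9.09x): the collar circle is centred at about (213,285). The handle's top-face corners are (150,445), (210,462) and (275,260). Right crop (4x): opening ellipse centre is about (619,233), plate corners (432,38), (750,57), (795,412), (500,400).

```bash
python3 - <<'E'
from h import *
import pickle
d=pickle.load(open('w1.pkl','rb'))
k=lambda x,y,z:onz(d,300+x/9.09,140+y/9.09,z)
u=lambda x,y,z=80:onz(d,15+(x-400)/4,115+y/4,z)
print('collar',k(213,285,91),'r',np.linalg.norm(k(97,285,91)-k(330,285,91)))
A,B,C=k(150,445,139),k(210,462,139),k(275,260,139);v=C-B
print('top',(A+C)/2,'yaw',np.arctan2(v[1],v[0]),np.linalg.norm(v))
v=k(215,195,91)-k(155,370,91);print('base yaw',np.arctan2(v[1],v[0]))
P=[u(432,38),u(750,57),u(795,412),u(500,400)];print(np.round(P,1),'mid',np.mean(P,0))
for a,b in((0,3),(1,2)): v=P[a]-P[b];print(np.arctan2(v[1],v[0]),np.linalg.norm(v))
for a,b in((0,1),(3,2)): v=P[b]-P[a];print(np.arctan2(v[0],-v[1]),np.linalg.norm(v))
S=[u(467,71,82),u(717,88,82),u(757,384,82),u(517,372,82)];print(np.mean(S,0))
for a,b in((0,3),(1,2)): v=S[a]-S[b];print(np.arctan2(v[1],v[0]))
print('hole',u(619,233),u(619,233,77))
go([484,-251,340],-.2)
E
```

```text
collar [ 484.66722122 -252.15249209   91.        ] r 32.798038349162695
top [ 484.62688345 -251.9732484   139.        ] yaw -0.3013467427696901 26.82361770353792
base yaw -0.3271697522338391
[[542.  127.9  80. ]
 [536.3  28.4  80. ]
 [417.5  35.1  80. ]
 [421.7 135.2  80. ]] mid [479.36586439  81.66106099  80.        ]
-0.060373989361765495 120.54032654957705
-0.05606409987600984 118.9616255587094
-0.05716046445241046 99.62073799083917
-0.04140209865151388 100.15095674273778
[479.77601529  81.69133971  82.        ]
-0.07636477384427452
-0.05540003946046524
hole [479.59217158  82.13702131  80.        ] [479.0346118  84.6297427  77.       ]
pos [ 482.5 -251.4  340.6] yaw 0.001 F [ 0.4 -0.4 -1.2] t 1.65 w 87.8
  d [ 1.46 -0.39  0.57] [1.000e-04 4.000e-04 2.014e-01]
```

```bash
python3 -m inch '[[[2,0.7,0,0,0,0.15,40],[2,0.7,0,0,0,0.31,40],[2,0.7,0,0,0,0.31,40],[2,0.7,45,0,0,0.31,40],[2,0.7,90,0,0,0.31,40],[2,0.7,130,0,0,0.31,40],[2,0.7,165,0,0,0.31,40],[2,0.7,165,0,0,0.31,40],[2,0.7,165,0,0,0.31,40],[2,0.7,165,0,0,0.31,40]]]'
python3 - <<'E'
from h import *
go([484.6,-252.1,117],-.31)
d=cam('wrist');save(d,'w2.png')
print(proj(d,[484.6,-252.1,139]),d['c'])
E
```

```text
t: 2.65
ee_pos: [486.4, -252.1, 177.7]
orientation: [3.104, -0.48, 0.005]
ft_force: [0.2, -0.1, 0.1]
width: 35.2
grasp_force: 0.0
pos [ 486.4 -252.1  177.7] yaw -0.307 F [ 0.2 -0.1  0.1] t 2.65 w 35.2
  d [-1.93  0.5  60.71] [ 0.0006 -0.0032  0.0034]
(np.float64(323.0804824793716), np.float64(237.20664924949546)) [ 554.19418106 -274.03376417  319.11269528]
```

View pics/w2.png

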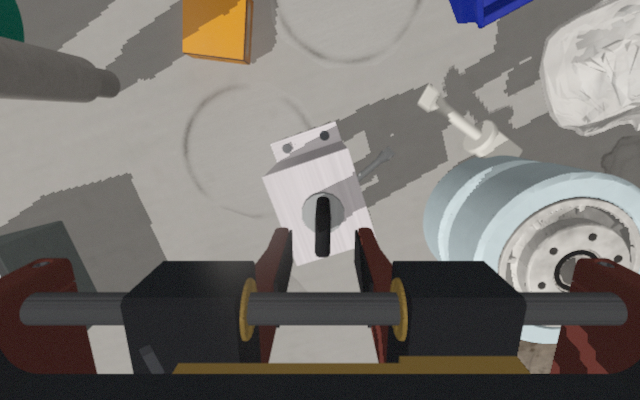

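The handle lies straight up and down midway between the fingers at (323,240), as predicted. Descending and gripping.

```bash
python3 -m inch '[[[-1.5,0.3,30,0,0,0,40],[-1.5,0.3,50,0,0,0,40],[-1.5,0.3,60,0,0,0,40],[-1.5,0.3,60,0,0,0,40],[-1.5,0.3,60,0,0,0,40],[-1.5,0.3,60,0,0,0,40],[-1.5,0.3,60,0,0,0,0],[-1.5,0.3,60,0,0,0,0],[-1.5,0.3,60,0,0,0,0],[-1.5,0.3,60,0,0,0,0],[-1.5,0.3,60,0,0,0,0],[-1.5,0.3,60,0,0,0,0]]]'
python3 - <<'E'
from h import *
o=status.get_obs();print(o['moment'],o['grasp_force']);go([484.6,-252.1,117],-.31)
d=cam('scene');m=0
cv2.imwrite('pics/s3.png',cv2.resize(d['frame'][110:230,320:440,::-1],(600,600)))
E
```

```text
t: 3.9
ee_pos: [483.9, -251.0, 115.9]
orientation: [3.105, -0.481, 0.0]
ft_force: [-0.4, 0.2, 3.6]
width: 10.0
grasp_force: 30.0
[0.13770686 0.09343034 0.0092762 ] 30.00003218650818
pos [ 483.9 -251.   115.9] yaw -0.307 F [-0.4  0.2  3.6] t 3.9 w 10.0
  d [ 1.03  0.84 -1.13] [ 0.     -0.0002  0.0028]
```

```bash
python3 -m inch '[[[0,0,-10,0,0,0,0],[0,0,-40,0,0,0,0],[0,0,-80,0,0,0,0],[0,0,-110,0,0,0,0],[0,0,-110,0,0,0,0],[0,0,-110,0,0,0,0],[0,0,-110,0,0,0,0]]]'
python3 - <<'E'
from h import *
import pickle
go([479.5,81.8,226],.65)
M=[];F=[]
for i in range(6):
    d=cam('wrist' if i==0 else 'top' if i==1 else 'scene');o=status.get_obs();M.append(o['moment']);F.append(o['ft_force'])
    if i==0: w=d
    if i==1: t=d
s=d
print(np.mean(M,0),np.std(M,0),np.mean(F,0),np.std(F,0))
P=np.array(o['ee_pos'])
X=R.from_rotvec(o['orientation']).as_matrix()
for z in(24,):
  print('w top c',proj(w,P+[0,0,z]),'ends',proj(w,P+[0,0,z]+15*X[:,0]),proj(w,P+[0,0,z]-15*X[:,0]))
print('s tip',proj(s,P-[0,0,102]),'shaft',proj(s,P-[0,0,40]))
C=np.zeros((600,800,3),np.uint8)
C[:,:400]=cv2.resize(w['frame'][180:300,283:363,::-1],(400,600),interpolation=cv2.INTER_CUBIC)
C[:,400:]=cv2.resize(s['frame'][75:195,340:420,::-1],(400,600),interpolation=cv2.INTER_CUBIC)
cv2.imwrite('pics/c4.png',C)
pickle.dump((w,s,t,o),open('lift.pkl','wb'))
E
```

```text
t: 4.65
ee_pos: [482.9, -250.4, 224.4]
orientation: [-3.104, 0.481, 0.004]
ft_force: [-0.2, 1.2, -2.7]
width: 10.1
grasp_force: 30.0
pos [ 482.9 -250.4  224.4] yaw -0.307 F [-0.2  1.2 -2.7] t 4.65 w 10.1
  d [-103.68 -315.65   -1.17] [-0.0016  0.002  -0.9572]
[0.03865545 0.01462371 0.00477514] [0.02257049 0.01395227 0.01993141] [ 0.2053902  -0.17280848 -1.53126903] [0.17645032 0.29369397 0.52849658]
w top c (np.float64(322.1892530697676), np.float64(288.38131929825687)) ends (np.float64(322.15271351097346), np.float64(256.0469036504853)) (np.float64(322.22365833293424), np.float64(318.82706403131306))
s tip (np.float64(380.3868756386041), np.float64(155.51859306738544)) shaft (np.float64(382.6286127951098), np.float64(130.82056360343228))
```

View pics/c4.png

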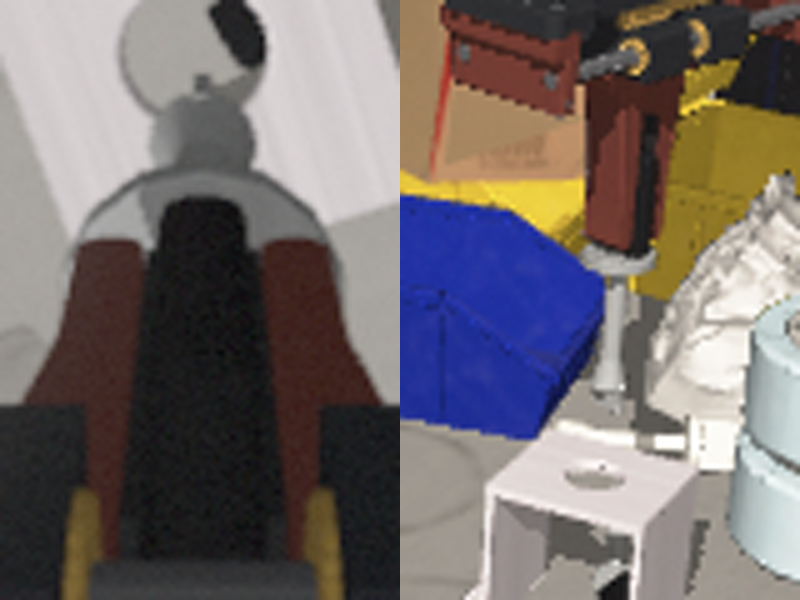

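The wrist crop (5x) shows the collar's front edge at crop (205,170), the shoulder's front at (203,97) and the blade's front end near (203,77). The key hangs straight in the grip. I'll work out its offset along tool x from these edges.

```bash
python3 - <<'E'
from h import *
import pickle
w,s,t,o=pickle.load(open('lift.pkl','rb'))
P=np.array(o['ee_pos']);X=R.from_rotvec(o['orientation']).as_matrix()
for off in(-3,0,3):
  for zo in (0.,):
    q=lambda r,z:tuple(np.round(proj(w,P+(off+r)*X[:,0]-[0,0,z-zo]),1))
    print(off,'collar',q(17,24),q(17,30),'shoulder',q(9,91),'blade',q(9,102))
# same-camera measure of key tip and opening: where handle top front edge
    print('  handle top front',q(15,-24),'handle bottom front',q(15,24))
E
```

```text
-3 collar (np.float64(322.4), np.float64(220.0)) (np.float64(322.5), np.float64(216.6)) shoulder (np.float64(322.7), np.float64(201.3)) blade (np.float64(322.7), np.float64(197.7))
  handle top front (np.float64(322.2), np.float64(262.7)) handle bottom front (np.float64(322.4), np.float64(223.3))
0 collar (np.float64(322.4), np.float64(214.9)) (np.float64(322.5), np.float64(211.6)) shoulder (np.float64(322.7), np.float64(197.6)) blade (np.float64(322.7), np.float64(194.1))
  handle top front (np.float64(322.2), np.float64(256.0)) handle bottom front (np.float64(322.4), np.float64(218.3))
3 collar (np.float64(322.4), np.float64(209.8)) (np.float64(322.5), np.float64(206.7)) shoulder (np.float64(322.7), np.float64(193.9)) blade (np.float64(322.7), np.float64(190.5))
  handle top front (np.float64(322.1), np.float64(249.3)) handle bottom front (np.float64(322.4), np.float64(213.2))
```

```bash
python3 - <<'E'
from h import *
go([451.6,60.6,225],.65)
E
```

```text
pos [ 483.5 -250.8  224.9] yaw -0.307 F [-0.   0.  -1.9] t 4.95 w 10.0
  d [-1.2457e+02 -2.8714e+02  1.3000e-01] [-0.001   0.0012 -0.9572]
```

```bash
python3 -m inch '[[[-8,-19,0,0,0,-0.08,0],[-24,-57,0,0,0,-0.2,0],[-43,-100,0,0,0,-0.34,0],[-62,-143,0,0,0,-0.48,0],[-81,-186,0,0,0,-0.62,0],[-100,-229,0,0,0,-0.76,0],[-116,-268,0,0,0,-0.9,0],[-124.5,-287,0,0,0,-0.957,0],[-124.5,-287,0,0,0,-0.957,0],[-124.5,-287,0,0,0,-0.957,0],[-124.5,-287,0,0,0,-0.957,0],[-124.5,-287,0,0,0,-0.957,0],[-124.5,-287,0,0,0,-0.957,0]]]'
python3 - <<'E'
from h import *
import pickle
go([479.5,81.8,225],.65)
o=status.get_obs();w=cam('wrist');pickle.dump((w,o),open('u.pkl','wb'))
print(proj(w,[479.5,81.8,80]))
u,v=map(int,proj(w,[479.5,81.8,80]))
C=np.zeros((600,800,3),np.uint8)
cv2.imwrite('pics/c5.png',cv2.resize(w['frame'][100:250,223:423,::-1],(800,600),interpolation=cv2.INTER_CUBIC))
E
```

```text
t: 6.25
ee_pos: [452.0, 59.4, 225.6]
orientation: [2.978, 1.0, -0.0]
ft_force: [0.8, -0.3, -0.7]
width: 10.0
grasp_force: 30.0
pos [452.   59.4 225.6] yaw 0.648 F [ 0.8 -0.3 -0.7] t 6.25 w 10.0
  d [35.43 -1.29  0.63] [ 0.      0.0001 -0.0021]
(np.float64(321.285188706105), np.float64(155.18582129139855))
```

View pics/c5.png

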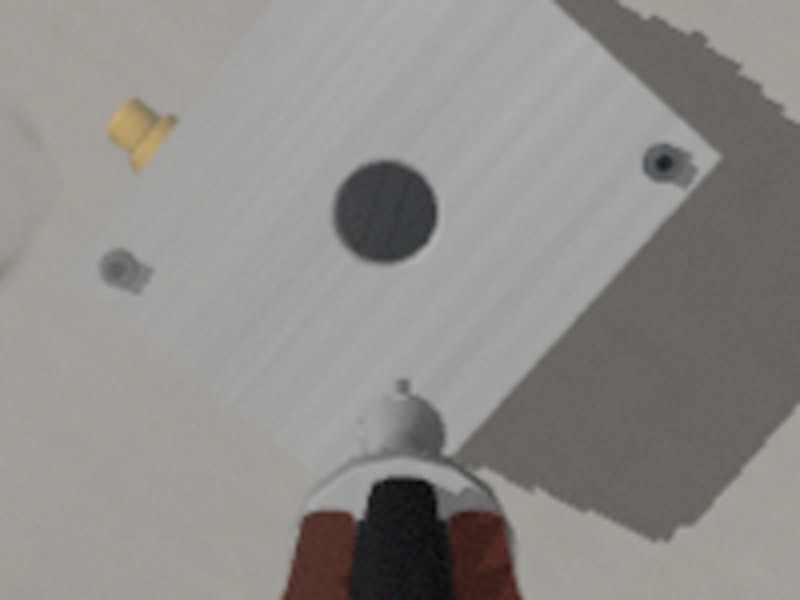

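The crop shows the opening as a clean disc centred at (386,212), which is px (319.5,153.0). The blade's front end is at crop (403,379), px (323.7,194.8), and faint slot edges can be seen inside the opening. I'll compute the shift from opening to tip in the same camera, and the slot direction from gradients.

```bash
python3 - <<'E'
from h import *
import pickle
w,o=pickle.load(open('u.pkl','rb'))
P=np.array(o['ee_pos']);Rt=R.from_rotvec(o['orientation']);X=Rt.as_matrix()
g=cv2.cvtColor(w['frame'],cv2.COLOR_RGB2GRAY)
m=(g[130:175,295:345]<100).astype(np.uint8)
c=max(cv2.findContours(m,0,cv2.CHAIN_APPROX_NONE)[0],key=cv2.contourArea);(x,y),r=cv2.minEnclosingCircle(c);M=cv2.moments(m,True)
print(x+295,y+130,r,M['m10']/M['m00']+295,M['m01']/M['m00']+130)
H=onz(w,M['m10']/M['m00']+295,M['m01']/M['m00']+130,80)
tip=P-1.2*X[:,0]+0.8*X[:,1]-[0,0,102]
print('hole',H,'tip',tip,'tool shift',Rt.inv().apply(H-tip))
for dy in(-3,0): print(np.round(proj(w,P+(7.8+0)*X[:,0]+.8*X[:,1]-[0,0,102]),1))
s=cv2.GaussianBlur(g.astype(np.float32),(0,0),1)
gx=cv2.Sobel(s,cv2.CV_32F,1,0);gy=cv2.Sobel(s,cv2.CV_32F,0,1)
yy,xx=np.mgrid[:400,:640];k=np.hypot(xx-(x+295),yy-(y+130))<r-4
a=.5*np.arctan2(2*(gx*gy)[k].sum(),(gx**2-gy**2)[k].sum()) # gradient dir
print('slot img angle',a+np.pi/2,'coh',np.hypot(2*(gx*gy)[k].sum(),(gx**2-gy**2)[k].sum())/((gx**2+gy**2)[k].sum()))
u,v=x+295,y+130;q=onz(w,u+9*np.cos(a+np.pi/2),v+9*np.sin(a+np.pi/2),46)-onz(w,u,v,46)
print('slot world yaw',np.arctan2(q[1],q[0]),np.arctan2(q[1],q[0])-np.pi)
np.set_printoptions(linewidth=200);print(g[int(v)-11:int(v)+12,int(u)-12:int(u)+13])
E
```

```text
318.86842155456543 152.60526275634766 12.656052589416504 318.9158316633266 152.54909819639278
hole [480.12008912  85.01038833  80.        ] tip [451.5575758   58.02697545 123.63562935] tool shift [39.06311503 -4.27923152 43.63199638]
[323.6 195.9]
[323.6 195.9]
slot img angle 1.8374158 coh 0.85455036
slot world yaw -2.765078644832531 -5.906671298422324
[[161 162 161 162 162 161 142 118 107  82  77  72  63  58  61  70  76  90 108 127 144 157 162 165 163]
 [161 162 161 161 158 138 106  80  71  65  66  65  61  61  64  65  63  63  70  89 112 137 155 161 163]
 [161 161 162 159 132  93  71  67  64  64  64  62  58  59  64  63  65  63  63  61  68  94 128 151 161]
 [160 162 156 134  91  68  66  64  67  65  65  65  62  64  66  65  63  65  61  61  60  65  88 132 157]
 [161 160 135  96  70  66  65  67  67  64  65  64  59  65  65  65  64  63  61  58  64  64  61 104 147]
 [160 143 108  77  65  66  62  63  63  64  65  62  59  64  62  64  65  62  57  63  62  61  63  71 114]
 [154 122  86  73  66  65  66  68  65  66  64  61  64  62  65  65  65  62  55  62  62  63  63  61  82]
 [146 105  77  68  67  6
[... 924 characters left out ...]
  66  63  66  63  62  61  65  64  64  62  59  60  62  60  61  64  63  62  60  61]
 [145 110  87  68  65  64  67  61  60  66  63  65  61  62  57  58  62  60  62  60  60  61  61  58  84]
 [153 133 102  77  65  64  68  59  56  63  66  60  65  65  60  61  62  62  60  62  60  59  61  59 117]
 [160 148 117  92  70  64  61  64  63  64  63  63  65  58  58  64  63  61  60  61  63  61  57  79 144]
 [161 155 141 113  85  66  57  62  62  65  62  63  62  57  58  61  62  64  61  63  58  65  87 133 165]
 [162 161 154 141 115  82  64  66  66  64  65  62  61  63  61  63  60  60  61  62  68 102 142 171 175]
 [161 160 161 159 143 119  91  71  67  63  65  60  59  63  60  55  61  63  67  75 106 147 172 174 168]]
```

```bash
python3 - <<'E'
from h import *
import pickle
np.set_printoptions(linewidth=220)
w,o=pickle.load(open('u.pkl','rb'))
g=cv2.cvtColor(w['frame'],cv2.COLOR_RGB2GRAY)
print(g[192:217,309:338])
go()
E
```

```text
[[162 162 160 162 162 162 162 164 166 164 167 163 162 161 161 160 158 160 160 161 164 163 160 158 156 156 155 156 157]
 [162 160 163 163 160 161 163 165 165 163 164 163 162 161 161 161 159 161 162 163 163 162 159 157 154 154 156 155 159]
 [162 161 161 161 162 164 164 165 166 164 163 161 158 152 145 145 154 161 164 163 161 159 156 156 156 155 156 158 160]
 [161 162 162 162 163 164 165 164 163 164 162 161 150 130 107 108 140 163 163 161 159 156 156 157 157 155 157 159 161]
 [161 161 160 162 165 166 165 164 164 163 161 158 151 128 110 105 136 162 162 161 156 156 156 156 154 155 159 161 162]
 [162 161 163 164 166 166 167 164 162 162 161 158 150 127 105 102 135 162 158 157 155 157 154 155 157 158 159 162 161]
 [162 163 163 166 165 165 164 162 161 159 155 156 154 145 131 121 127 146 146 155 158 157 157 157 158 160 160 161 163]
 [161 163 165 166 165 165 162 160 160 154 147 146 154 159 152 139 110 108 115 133 146 152 156 156 160 160 162 161 161]
 [163 165 166 164 164 161 160 157 155 154 147 145 142 139 131 124 117 114 106 102 111 137 154 159 160 161 161 161 160]
 [165 165 166 163 163 160 159
[... 1267 characters left out ...]
161 161 152]
 [160 162 163 160 151 144 151 151 143 125 114 116 114 111 107 104 103  95  84  84  87  83  81  78 121 154 160 155 136]
 [162 160 156 156 143 133 135 132 127 115 114 109 110 109 112 111 101  99  95  99 100  87  80  79 115 145 146 133 108]
 [161 151 139 137 129 122 119 118 120 119 125 129 132 136 140 135 130 122 111 104  95  89  87  83  92  97 100 106 107]
 [151 136 129 128 128 133 136 138 140 145 151 155 160 162 161 159 156 150 145 138 128 123 111  98  93  81  81  92 108]
 [132 134 141 144 147 153 159 162 163 165 161 161 158 157 155 157 158 160 162 164 160 156 148 135 125 114 106  89  86]]
pos [452.   59.5 225.6] yaw 0.648 F [ 0.2  0.5 -1.1] t 6.3 w 10.0
  d [0. 0. 0.] [0. 0. 0.]
```

```bash
python3 -m inch '[[[20,-2,0,0,0,0.12,0],[37.9,-4,0,0,0,0.22,0],[37.9,-4,0,0,0,0.22,0],[37.9,-4,0,0,0,0.22,0],[37.9,-4,15,0,0,0.22,0],[37.9,-4,32,0,0,0.22,0],[37.9,-4,32,0,0,0.22,0],[37.9,-4,32,0,0,0.22,0],[37.9,-4,32,0,0,0.22,0],[37.9,-4,32,0,0,0.22,0]]]'
python3 - <<'E'
from h import *
import pickle
w0,o0=pickle.load(open('u.pkl','rb'));Rt=R.from_rotvec(o0['orientation'])
go()
P=[];F=[]
for i in range(5):
    d=cam('wrist');o=status.get_obs();P.append(o['ee_pos']);F.append(np.r_[o['ft_force'],o['moment']])
print('moved',Rt.inv().apply(np.mean(P,0)-o0['ee_pos']),np.std(P,0),np.mean(F,0).round(3))
save(d,'w6.png')
cv2.imwrite('pics/c6.png',cv2.resize(d['frame'][150:250,263:383,::-1],(720,600),interpolation=cv2.INTER_CUBIC))
E
```

```text
t: 7.3
ee_pos: [480.1, 86.3, 194.5]
orientation: [3.069, 0.67, 0.002]
ft_force: [-0.1, 0.5, -1.8]
width: 9.8
grasp_force: 30.0
pos [480.1  86.3 194.5] yaw 0.430 F [-0.1  0.5 -1.8] t 7.3 w 9.8
  d [0. 0. 0.] [ 0.0004 -0.0013 -0.    ]
moved [38.53419142 -4.71646976 31.4721926 ] [0.10482428 0.01767709 0.16758721] [-0.026  0.207 -0.998 -0.004 -0.006  0.005]
```

View pics/c6.png

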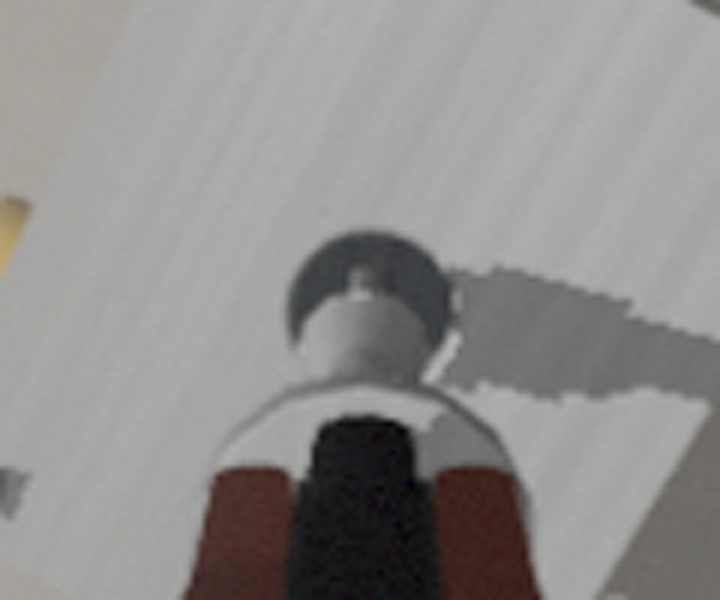

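The opening spans crop x 288–452 (centre about 370) and the blade is at x 363. The tip therefore sits about 0.9 mm to the left, and fore-aft is fine. I'll correct that and enter.

```bash
cat > f.py <<'E'
from h import *
P=[];F=[];Y=[]
for i in range(4):
    cv=optics.get_image('scene');o=status.get_obs();P.append(o['ee_pos']);F.append(np.r_[o['ft_force'],o['moment']]);x=R.from_rotvec(o['orientation']).as_matrix()[:,0];Y.append(np.arctan2(x[1],x[0]))
print('MEAN t %.2f'%o['t'],np.mean(P,0).round(2),'yaw %.4f'%np.mean(Y),'F',np.mean(F,0)[:3].round(2),'M',np.mean(F,0)[3:].round(3))
E
python3 -m inch '[[[0,0.8,0,0,0,0,0],[0,0.8,0,0,0,0,0],[0,0.8,8,0,0,0,0],[0,0.8,16,0,0,0,0],[0,0.8,24,0,0,0,0],[0,0.8,30,0,0,0,0],[0,0.8,35,0,0,0,0],[0,0.8,37,0,0,0,0],[0,0.8,37,0,0,0,0],[0,0.8,37,0,0,0,0]]]'; python3 f.py
for i in 1 2; do python3 -m inch '[[[0,0,1,0,0,0,0],[0,0,2,0,0,0,0],[0,0,2,0,0,0,0]]]' | grep -E 'ee_pos|force'; done; python3 f.py
```

```text
t: 8.55
ee_pos: [480.2, 85.7, 156.8]
orientation: [-3.069, -0.67, -0.0]
ft_force: [-0.8, 1.3, -0.3]
width: 9.4
grasp_force: 30.0
MEAN t 8.75 [480.21  85.7  156.96] yaw 0.4298 F [-0.05  0.14 -1.05] M [-0.012  0.006 -0.021]
ee_pos: [479.9, 85.7, 154.6]
ft_force: [0.4, -0.3, -1.4]
grasp_force: 30.0
ee_pos: [480.0, 85.6, 152.6]
ft_force: [0.2, -0.3, -1.0]
grasp_force: 30.0
MEAN t 9.55 [479.97  85.65 152.61] yaw 0.4298 F [-0.01 -0.1  -0.79] M [-0.023 -0.014  0.034]
```

```bash
for i in 1 2 3 4; do python3 -m inch '[[[0,0,1,0,0,0,0],[0,0,1,0,0,0,0],[0,0,1,0,0,0,0]]]' | grep -E 'ee_pos|force: \[';  done; python3 f.py
```

```text
ee_pos: [480.0, 85.7, 151.6]
ft_force: [-0.8, 0.3, -1.0]
ee_pos: [480.0, 85.6, 150.7]
ft_force: [0.0, 0.9, -2.2]
ee_pos: [480.0, 85.6, 149.6]
ft_force: [0.2, -0.8, -0.3]
ee_pos: [480.0, 85.6, 148.6]
ft_force: [0.1, 0.1, -1.7]
MEAN t 10.95 [479.97  85.66 148.65] yaw 0.4298 F [ 0.61 -0.19 -1.45] M [-0.101 -0.036 -0.008]
```

```bash
for i in 1 2 3 4; do python3 -m inch '[[[0,0,1,0,0,0,0],[0,0,1,0,0,0,0],[0,0,1,0,0,0,0]]]' | grep -E 'ee_pos|force: \[';  done; python3 f.py
```

```text
ee_pos: [480.1, 85.7, 147.8]
ft_force: [0.2, 0.1, -0.0]
ee_pos: [480.1, 85.7, 146.7]
ft_force: [-0.1, -0.9, 1.5]
ee_pos: [480.1, 85.7, 145.7]
ft_force: [-0.5, -0.0, 1.8]
ee_pos: [480.1, 85.7, 144.7]
ft_force: [-0.8, -0.2, 2.3]
MEAN t 12.35 [480.07  85.68 144.73] yaw 0.4298 F [-0.5  -0.11  1.89] M [-0.091  0.046 -0.01 ]
```

```bash
for i in 1 2 3 4; do python3 -m inch '[[[0,0,0,0,0,0.03,0],[0,0,0,0,0,0.06,0],[0,0,0,0,0,0.06,0]]]' | grep -E 'force: \['; python3 f.py; done
```

```text
ft_force: [-0.2, -0.7, 1.7]
MEAN t 12.85 [480.06  85.69 144.7 ] yaw 0.3702 F [0.07 0.07 1.91] M [-0.01  -0.009  0.036]
ft_force: [-0.3, -0.1, 1.7]
MEAN t 13.35 [480.05  85.68 144.69] yaw 0.3103 F [0.06 0.07 1.98] M [ 0.012 -0.054 -0.011]
ft_force: [-0.6, 1.0, 1.9]
MEAN t 13.85 [480.    85.66 144.68] yaw 0.2503 F [-0.17  0.4   2.07] M [ 0.021 -0.027 -0.002]
ft_force: [0.0, 0.6, 2.3]
MEAN t 14.35 [480.    85.57 144.68] yaw 0.1907 F [ 0.34 -0.92  2.03] M [-0.218 -0.064  0.03 ]
```

```bash
for i in 1 2 3; do python3 -m inch '[[[0,0,0,0,0,0.03,0],[0,0,0,0,0,0.06,0],[0,0,0,0,0,0.06,0]]]' | grep -E 'force: \['; python3 f.py; done
```

```text
ft_force: [0.3, -3.4, 2.0]
MEAN t 14.85 [479.98  85.46 144.66] yaw 0.1305 F [-0.13 -3.37  2.  ] M [-0.831 -0.067  0.04 ]
ft_force: [0.8, -4.0, 2.0]
MEAN t 15.35 [479.98  85.54 144.66] yaw 0.0704 F [ 0.35 -4.73  2.  ] M [-1.167 -0.071  0.023]
ft_force: [0.2, -4.6, 1.2]
MEAN t 15.85 [479.98  85.58 144.67] yaw 0.0107 F [ 0.28 -4.72  2.23] M [-1.292 -0.075  0.051]
```

The blade is in the slot: lateral force settled at about 4.7 N on a 9 mm arm, which matches the 0.04 N m running torque. I'll shift 0.4 mm to centre the load and keep turning towards the stop.

```bash
python3 -m inch '[[[0,0.2,0,0,0,0,0],[0,0.4,0,0,0,0,0],[0,0.4,0,0,0,0,0]]]' | grep -E 'force: \['; python3 f.py; for i in 1 2 3; do python3 -m inch '[[[0,0,0,0,0,0.02,0],[0,0,0,0,0,0.04,0],[0,0,0,0,0,0.04,0]]]' | grep -E 'force: \['; python3 f.py; done
```

```text
ft_force: [0.7, -3.7, 2.8]
MEAN t 16.35 [480.01  85.37 144.69] yaw 0.0098 F [ 0.67 -3.68  2.33] M [-0.827 -0.075  0.023]
ft_force: [-0.6, -4.0, 2.4]
MEAN t 16.85 [480.02  85.3  144.67] yaw -0.0303 F [ 0.49 -2.52  1.93] M [-0.692 -0.034  0.029]
ft_force: [-0.9, -3.3, 2.7]
MEAN t 17.35 [480.03  85.27 144.69] yaw -0.0702 F [ 0.22 -2.67  1.79] M [-0.69  -0.016  0.022]
ft_force: [0.1, -3.2, 2.1]
MEAN t 17.85 [480.02  85.27 144.68] yaw -0.1102 F [ 0.25 -2.95  2.1 ] M [-0.713 -0.049  0.012]
```

```bash
for i in 1 2 3; do python3 -m inch '[[[0,0,0,0,0,0.02,0],[0,0,0,0,0,0.04,0],[0,0,0,0,0,0.04,0]]]' | grep -E 'force: \['; python3 f.py; done
```

```text
ft_force: [0.0, -2.8, 1.4]
MEAN t 18.35 [480.03  85.28 144.69] yaw -0.1502 F [-0.2  -2.98  2.17] M [-0.683 -0.077  0.035]
ft_force: [0.6, -2.5, 2.2]
MEAN t 18.85 [480.02  85.26 144.68] yaw -0.1902 F [ 0.27 -2.67  2.58] M [-0.73  -0.097  0.039]
ft_force: [0.7, -2.6, 1.2]
MEAN t 19.35 [480.01  85.25 144.68] yaw -0.2302 F [ 0.2  -2.85  1.77] M [-0.768 -0.072  0.057]
```

```bash
for i in 1 2 3; do python3 -m inch '[[[0,0,0,0,0,0.015,0],[0,0,0,0,0,0.03,0],[0,0,0,0,0,0.03,0]]]' | grep -E 'force: \['; python3 f.py; done
```

```text
ft_force: [0.1, -3.6, 1.5]
MEAN t 19.85 [479.95  85.2  144.65] yaw -0.2602 F [-0.05 -3.97  2.32] M [-0.933 -0.064  0.042]
ft_force: [-0.1, -4.0, 2.0]
MEAN t 20.35 [479.94  85.2  144.65] yaw -0.2901 F [ 0.1  -4.09  2.1 ] M [-1.052 -0.017  0.114]
ft_force: [-1.2, -5.1, 2.7]
MEAN t 20.85 [479.96  85.23 144.66] yaw -0.3202 F [ 0.02 -4.    2.4 ] M [-1.143  0.012  0.114]
```

Torque jumped at yaw about -0.28, so the stop has been reached. Turning on to about -0.45.

```bash
for i in 1 2; do python3 -m inch '[[[0,0,0,0,0,0.015,0],[0,0,0,0,0,0.03,0],[0,0,0,0,0,0.045,0],[0,0,0,0,0,0.06,0],[0,0,0,0,0,0.065,0],[0,0,0,0,0,0.065,0]]]' | grep -E 'force: \[|width'; python3 f.py; done
```

```text
ft_force: [-0.0, -5.0, 1.9]
width: 10.0
MEAN t 21.65 [479.97  85.25 144.66] yaw -0.3851 F [-0.14 -4.86  2.27] M [-1.194  0.112  0.13 ]
ft_force: [-0.6, -4.6, 2.0]
width: 9.7
MEAN t 22.45 [479.99  85.25 144.67] yaw -0.4501 F [-0.48 -4.47  2.34] M [-1.231  0.133  0.161]
```

Torque is 0.161 N m, so the adjuster is about 0.165 rad past the stop. I'll back off into the play and draw the key out.

```bash
python3 -m inch '[[[0,0,0,0,0,-0.05,0],[0,0,0,0,0,-0.1,0],[0,0,0,0,0,-0.15,0],[0,0,0,0,0,-0.19,0],[0,0,0,0,0,-0.19,0],[0,0,0,0,0,-0.19,0]]]' | grep -E 'force: \[';python3 f.py
python3 -m inch '[[[0,0,-3,0,0,0,0],[0,0,-6,0,0,0,0],[0,0,-10,0,0,0,0],[0,0,-20,0,0,0,0],[0,0,-35,0,0,0,0],[0,0,-60,0,0,0,0],[0,0,-80,0,0,0,0],[0,0,-80,0,0,0,0],[0,0,-80,0,0,0,0],[0,0,-80,0,0,0,0]]]' ; python3 f.py
python3 - <<'E'
from h import *
go([483.9,-251,226],-.307); go([483.9-25*np.cos(.307),-251+25*np.sin(.307),226],-.307)
E
```

```text
ft_force: [0.4, -1.5, 2.1]
MEAN t 23.25 [480.31  85.59 144.79] yaw -0.2613 F [ 0.51 -0.7   2.06] M [-0.143 -0.106  0.018]
t: 24.25
ee_pos: [479.2, 85.2, 223.8]
orientation: [3.115, -0.408, -0.003]
ft_force: [-0.3, 0.1, -1.4]
width: 9.9
grasp_force: 30.0
MEAN t 24.45 [479.34  85.16 223.69] yaw -0.2602 F [-0.06 -0.1  -1.73] M [ 0.062  0.002 -0.033]
pos [479.5  85.2 223.8] yaw -0.260 F [ 0.  -0.2 -1.5] t 24.45 w 9.6
  d [ 90.72 323.76  -2.11] [0.0007 0.0016 0.0468]
pos [479.5  85.2 223.8] yaw -0.260 F [ 0.  -0.2 -1.5] t 24.45 w 9.6
  d [ 65.75 322.59  -2.07] [0.0007 0.0016 0.0468]
```

```bash
python3 -m inch '[[[4,14,-2,0,0,0.04,0],[13,46,-2,0,0,0.047,0],[25,89,-2,0,0,0.047,0],[37,132,-2,0,0,0.047,0],[49,175,-2,0,0,0.047,0],[61,218,-2,0,0,0.047,0],[73,261,-2,0,0,0.047,0],[83,296,-2,0,0,0.047,0],[89,316,-2,0,0,0.047,0],[90.7,322.8,-2,0,0,0.047,0],[90.7,322.8,-2,0,0,0.047,0],[90.7,322.8,-2,0,0,0.047,0],[90.7,322.8,-2,0,0,0.047,0],[90.7,322.8,-2,0,0,0.047,0],[90.7,322.8,-2,0,0,0.047,0]]]' >/dev/null; python3 f.py
python3 - <<'E'
from h import *
import pickle
go([483.9,-251,117],-.307)
d=cam('wrist');save(d,'w7.png')
w=pickle.load(open('lift.pkl','rb'))[0]
g=cv2.cvtColor(d['frame'],cv2.COLOR_RGB2GRAY)
# stand edges and hole
np.set_printoptions(linewidth=250)
print(g[170:206:2,300:346])
E
```

```text
MEAN t 26.15 [ 484.72 -249.6   226.76] yaw -0.3065 F [ 0.11 -0.2  -0.48] M [0.023 0.004 0.011]
pos [ 484.7 -249.8  226.7] yaw -0.307 F [ 0.7 -0.  -0.9] t 26.15 w 9.9
  d [ -0.36   1.41 109.72] [-0.     -0.      0.0002]
[[207 209 209 211 212 211 212 212 211 210 211 211 210 209 211 211 207 206 208 209 207 209 209 207 206 206 211 213 214 211 210 210 210 209 210 208 206 203 203 205 206 207 209 211 212 208]
 [207 208 209 209 211 211 212 212 213 211 211 211 211 209 209 212 209 207 208 210 209 208 210 209 206 205 207 211 213 213 211 211 211 210 208 209 208 204 204 204 206 206 207 210 212 211]
 [208 208 208 207 211 210 211 213 212 213 211 210 212 211 209 211 211 208 207 209 210 208 209 209 208 206 206 208 211 213 212 210 210 210 209 209 209 207 205 204 205 206 206 209 212 214]
 [210 207 207 208 209 210 211 212 212 213 212 210 211 213 211 209 211 212 207 205 205 207 204 207 209 207 205 206 210 213 214 211 210 211 209 209 210 208 206 205 204 205 207 207 209 212]
 [208 209 208 207 207 209 210 211 212 212 213 212 210 211 209 202 195 187 178 172 173 169 165 168 171 172 179 188 194 203 210 214 212
[... 1785 characters left out ...]
8 163 166 166 165 166 165 161 155 154 140 116 111 107 128 149 134 108 110 111 108 110 110 114 138 190 214 212 213 212 210 208 207 209 208]
 [208 206 205 207 208 208 207 207 209 201 175 135 135 160 167 164 153 131 113 108 104 107 109  98  97  98  95  98  96  97 101 109 111 121 156 191 207 212 214 213 212 212 209 208 209 209]
 [208 207 206 206 207 208 207 208 208 208 207 193 153 127 129 135 127 118 109 103 102 101  98  98  97  98  97  95  93  94  93  95 129 179 201 204 206 209 212 213 212 212 211 208 207 211]
 [207 208 208 204 207 209 210 207 207 207 208 208 200 171 139 134 129 123 114 105 102  98  97  96  93  94  94  95  94  93  96  92 104 172 209 207 205 207 211 213 213 212 212 209 207 208]]
```

The blade lines up with the stand hole to within about 1–2 mm. Lowering.

```bash
python3 -m inch '[[[1.5,-0.5,10,0,0,0,0],[1.5,-0.5,25,0,0,0,0],[1.5,-0.5,40,0,0,0,0],[1.5,-0.5,55,0,0,0,0],[1.5,-0.5,70,0,0,0,0],[1.5,-0.5,85,0,0,0,0],[1.5,-0.5,97,0,0,0,0],[1.5,-0.5,104,0,0,0,0],[1.5,-0.5,107,0,0,0,0],[1.5,-0.5,108,0,0,0,0],[1.5,-0.5,108,0,0,0,0],[1.5,-0.5,108,0,0,0,0]]]'; python3 f.py
for i in 1 2; do python3 -m inch '[[[0,0,0.7,0,0,0,0],[0,0,0.7,0,0,0,0],[0,0,0.7,0,0,0,0]]]' | grep -E 'ee_pos|force: \['; done; python3 f.py
```

```text
t: 27.4
ee_pos: [486.5, -250.2, 119.2]
orientation: [3.104, -0.481, 0.002]
ft_force: [0.4, 0.2, -0.5]
width: 9.8
grasp_force: 30.0
MEAN t 27.60 [ 486.44 -250.12  119.14] yaw -0.3072 F [ 0.31 -0.13 -1.2 ] M [ 0.026 -0.005 -0.016]
ee_pos: [486.2, -250.0, 118.0]
ft_force: [-0.3, 0.1, -0.6]
ee_pos: [486.2, -250.0, 117.2]
ft_force: [0.4, -0.1, -1.4]
MEAN t 28.40 [ 486.2  -249.98  117.28] yaw -0.3072 F [ 0.66  0.54 -1.47] M [ 0.038 -0.009  0.022]
```

```bash
for i in 1 2 3; do python3 -m inch '[[[0,0,0.4,0,0,0,0],[0,0,0.4,0,0,0,0],[0,0,0.4,0,0,0,0]]]' | grep -E 'ee_pos|force: \['; done; python3 f.py
```

```text
ee_pos: [486.2, -250.0, 116.9]
ft_force: [0.1, 0.4, -0.7]
ee_pos: [486.2, -250.0, 116.4]
ft_force: [-0.6, -0.1, -1.4]
ee_pos: [486.2, -250.0, 116.0]
ft_force: [0.2, 0.3, -1.3]
MEAN t 29.50 [ 486.19 -249.98  116.08] yaw -0.3072 F [ 0.15  0.07 -1.76] M [ 0.051  0.005 -0.006]
```

```bash
for i in 1 2 3; do python3 -m inch '[[[0,0,0.4,0,0,0,0],[0,0,0.4,0,0,0,0],[0,0,0.4,0,0,0,0]]]' | grep -E 'ee_pos|force: \['; done; python3 f.py
```

```text
ee_pos: [486.2, -250.0, 115.9]
ft_force: [-0.8, 0.0, 2.9]
ee_pos: [486.2, -250.0, 115.8]
ft_force: [-2.1, 1.4, 7.4]
ee_pos: [486.3, -250.0, 115.9]
ft_force: [-4.1, 2.0, 11.3]
MEAN t 30.60 [ 486.27 -250.01  115.84] yaw -0.3072 F [-3.42  1.86 11.16] M [ 0.421  0.625 -0.005]
```

The collar is seated on the stand. Unloading, then releasing and retreating.

```bash
python3 -m inch '[[[0,0,-0.8,0,0,0,0],[0,0,-0.8,0,0,0,0],[0,0,-0.8,0,0,0,15],[0,0,-0.8,0,0,0,25],[0,0,-0.8,0,0,0,40],[0,0,-0.8,0,0,0,40],[0,0,-0.8,0,0,0,40],[0,0,-0.8,0,0,0,40]]]'
python3 -m inch '[[[0,0,-5,0,0,0,40],[0,0,-20,0,0,0,40],[0,0,-50,0,0,0,40],[0,0,-90,0,0,0,40],[0,0,-130,0,0,0,40],[0,0,-170,0,0,0,40],[0,0,-190,0,0,0,40],[0,0,-190,0,0,0,40],[0,0,-190,0,0,0,40],[0,0,-190,0,0,0,40],[0,0,-190,0,0,0,40],[0,0,-190,0,0,0,40]]]'
python3 - <<'E'
from h import *
w=cam('wrist');s=cam('scene')
C=np.zeros((600,800,3),np.uint8)
C[:,:400]=cv2.resize(w['frame'][140:260,283:363,::-1],(400,600),interpolation=cv2.INTER_CUBIC)
C[:,400:]=cv2.resize(s['frame'][120:240,340:420,::-1],(400,600),interpolation=cv2.INTER_CUBIC)
cv2.imwrite('pics/c8.png',C)
E
```

```text
t: 31.4
ee_pos: [486.2, -250.0, 115.6]
orientation: [-3.105, 0.481, 0.0]
ft_force: [-0.2, -0.2, -0.7]
width: 35.3
grasp_force: 0.0
t: 32.6
ee_pos: [485.8, -249.7, 304.4]
orientation: [-3.104, 0.481, 0.003]
ft_force: [0.3, 0.2, -0.2]
width: 35.1
grasp_force: 0.0
```

View pics/c8.png

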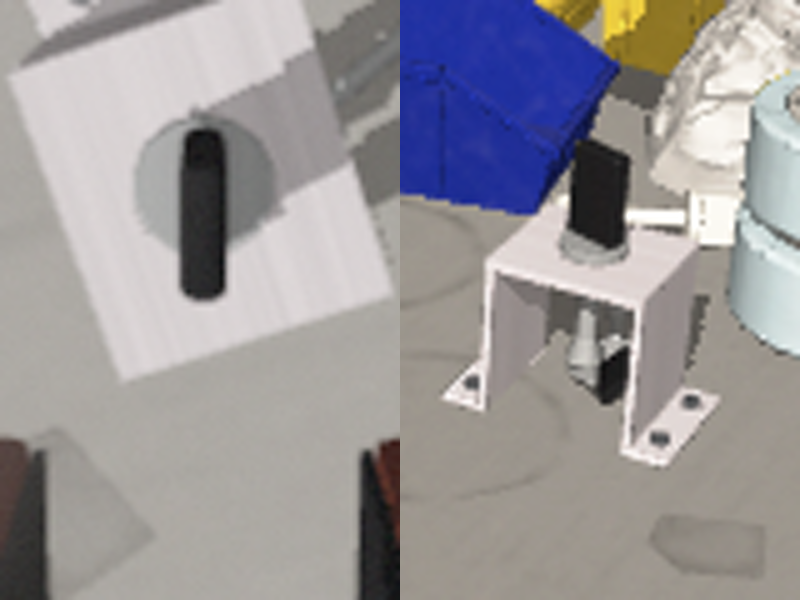

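The last picture shows the key upright in the stand, with its collar flat. The small black look-alike lies under the stand; it was already down in my first wrist view, before the arm had been near it. Handing in.

```bash
python3 -c "
from workcell import ctrl;print(ctrl.close_job())"
```

```text
the job is handed in; nothing more can be done
None
```

The job is handed in: I turned the adjuster to its stop and nipped it up about 0.165 rad (judged from the torque), then hung the key back upright in its stand at about 33 s.

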